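# Load the component test jig and hold its spring slide at the mark

### The arm

A 6-joint arm with a two-finger parallel gripper is mounted at the origin on the work surface. World frame = base frame: x ahead of the robot, y to its left, z up, the work surface at z = 0. Lengths are in m, angles in rad, forces in N, time in s.
With the tool pointing down it reaches from about 0.275 to 0.875 m from the base axis. Payload 12.5 kg.
Tool frame: the origin (TCP) lies at the very end of the fingers, on their centre line; the grasp point (between the pads) lies 19 mm behind it; x points along the fingers, y is the direction in which the jaws open and shut, and the axes are right-handed (so a half turn about x gives the same grasp; the last joint's range is limited). The gripper opens to 85 mm and grips with 20 to 120 N. Pads are 22 mm wide; open, the fingers measure 114 mm over their backs; the gripper's body (76 mm by 85 mm) begins 54 mm behind the grasp point. The pads swing forward as they close: fully open they stand 13 mm farther back than shut.
Start: joints at [-1.325, 0.351, 1.652, -0, 1.139, -0.085], TCP at [0.179, -0.52, 0.231] pointing down, gripper open.
Joint ranges: [-2.75, 2.75], [-0.79, 2.1], [0.01, 2.65], [-1.57, 4.71], [0.07, 3.14], [-2.87, 2.87]. Speed limits (rad/s): [2.22, 2.22, 2.79, 3.14, 3.14, 3.14].

### API

Orientations are given as a 3x3 rotation matrix whose columns are the frame's x, y, z axes.
In Python, from bench import manip gives the robot as it stands. Calls block until the motion is done:
- manip.move_ptp(position, orientation): joint-space move of the TCP to a pose.
- manip.move_l(position, attitude=None, max_speed=0.15): straight line of the TCP; attitude=None keeps the orientation; max_speed is the mean speed in m/s.
- manip.move_j(angles): joint-space move.
- manip.set_gripper(opening, effort=None): opening from 0.0 (shut) to 1.0 (fully open); effort is the grip in N (None keeps the last); returns when the fingers have stopped.
- manip.dwell(seconds).
- manip.inverse_kinematics(position, orientation): joint angles nearest the present ones, or None.
- manip.grab_frame(name): name is "scene" or "top" or "wrist"; returns (picture, depth): 400x640x3 uint8, red, green, blue; 400x640 float32, m along the optical axis (not along the pixel's ray), 0 where there is no reading.
- manip.get_calibration(name): a dict with "camera_matrix" (3x3 intrinsics, pixels), "k1" (the pictures are not rectified: a ray, as slopes to the right and down, at radius r is drawn at 1 + k1 r^2 times it, then the intrinsics apply), "R" (3x3) and "t" (3): a world point X has camera coordinates R X + t. Camera axes: x right, y down, z forward; pixel columns grow to the right and rows downward; lengths in m; the calibration is good to about 2 mm. A picture is of the moment at which its call begins: read the wrist's pose just before it. get_calibration takes no time and is no camera call; for the wrist camera it gives the pose at the moment of the call.
A pose or a line that the arm cannot do raises manip.Unreachable and nothing moves.
- manip.sign_off(): hands the job in, once; it reports no verdict.
Trained networks look in the newest picture that a camera, given by its name, has taken for a name from the list of things; names that differ only in an ending like _2 or _b are one class to them, and where a whole thing is asked for, a point or a joint stands for the part that bears it (a point fixed in the world has none). Each returns a list of dicts, best first, with "confidence" (0 to 1); they miss things now and then, are a little off and sometimes report something else, mostly with a low value. They report only what shows in the picture. A call takes as long as a camera call. They do not tell look-alikes from the thing itself.
- manip.look_for(camera, name): "at" ([x, y, z] in m, in world coordinates, good to about 4 mm: the middle of the surface that is visible of it).
Readings, each from a call of its own:
- manip.current_time(): time.
- manip.current_qpos(): joint angles.
- manip.current_joint_vel(): joint speeds.
- manip.current_joint_torque(): joint torques, N m.
- manip.current_ee_pos(): TCP position.
- manip.current_tcp_rot(): TCP orientation.
- manip.current_force(): force on the tool from outside, world axes, zero at the start.
- manip.current_ft_torque(): the same for the moment, N m.
- manip.current_grip_width(): opening from 0.0 (shut) to 1.0 (fully open).
Only numpy, scipy, OpenCV 4.12 (cv2) and the standard library are available. Lean on these libraries where they do the work, as an engineer would, in place of code of your own. Each camera call takes 0.05 s, during which the arm holds its last target.

### The job

Pack the capacitor and the relay upright into the jig's black tray beside the transformer that is already there, setting each one down rather than dropping it, while the blue slide stays home. Then pull the blue spring-return slide out until its red pointer lines up with the yellow mark and keep it there: the job finishes with the gripper still holding the slide at the mark, all three parts standing in the tray. Leave everything else on the bench where it is.

Things in the scene. Friction and masses are not known exactly. Their poses are not given: they have to be found in the camera images.
- tray_in (a point): Centre of the inner floor of the black open tray on the grey fixed jig plate, 14 mm above the bench. Inside 138 mm (x) by 48 mm (y); walls 4 mm thick, 20 mm high above this floor, no dividers. x points away from the robot (the slide is pulled along -x), y to the jig's left, z up. The three parts stand in one row along x: 42 + 40 + 38 mm, 18 mm to spare.
- transformer_center (a point): Centre of the green square transformer block, 42 x 42 x 64 mm tall, 250 g nominal, standing loose at the far (+x) end of the tray, up to 6 mm off the end wall; its centre is 32 mm above the tray floor. It stays in the tray.
- capacitor_center (a point): Centre of the capacitor: an upright aluminium can with a blue band, diameter 40 mm, 66 mm tall, 90 g nominal, standing on the bench left of the jig. Centre 33 mm above its underside. Grip it near its top so that the fingertips stay above the tray's walls.
- relay_center (a point): Centre of the relay: an orange upright block with a black foot, 38 mm (its x) x 40 mm (its y) x 66 mm tall, 120 g nominal, standing on the bench left of the jig (it and the capacitor may have swapped places). Centre 33 mm above its underside; x, y are its sides, z up. Grip it near its top, across y, and put it in the tray with its y across the tray.
- slide_grip (a point): Grip point on the blue upright handle post of the slide: 18 mm below the post's top; the post is 18 mm (along the pull, x) x 30 mm (y) and stands 58 mm clear above its 44 x 36 mm carriage. About 83 mm above the bench. Same axes as the tray. Can be pinched from above either way.
- slide_pointer (a point): Top centre of the red pointer fin (5 mm wide) on the right (-y) side of the slide's carriage. It moves with the slide. Same axes as the tray.
- mark_line (a point): Top centre of the line of the yellow mark (5 mm wide) on the white scale at the right of the slide, 22 mm beside the pointer's centre; set somewhere between 30 and 55 mm from the pointer's home. Same axes as the tray.
- test_slide (a joint): The spring-return slide, m: 0 home, growing as it is pulled along the tray's -x (towards the robot's side), end stop at 0.075. The spring pulls it home: about 5 N at 0 and 1 N more per 10 mm. It snaps home if let go.
- set_mark (a joint): Where the yellow mark is set, m, on the same scale: the pointer is at the mark when test_slide equals set_mark. Not to be moved.
- solder_spool: Bystander: spool of solder, diameter 56 mm, 44 mm tall; origin under its centre.
- flux_jar: Bystander: low amber jar, diameter 44 mm, 36 mm tall; origin under its centre.
- screwdriver: Bystander: yellow-handled screwdriver lying flat, 170 mm long along its x.
- brush: Bystander: red brush lying flat, 150 mm long along its x.
- multimeter: Bystander: yellow hand-held meter lying flat, 150 x 78 x 32 mm; origin under its centre.
- circuit_board: Bystander: green circuit board lying flat, 100 x 75 mm, about 11 mm tall; origin under its centre.
There are look-alikes about, which are no part of the job. What is shaped like the part that bears capacitor_center but pink is not meant.

How it is judged:
On the way:
1. capacitor, relay and transformer stand upright in the tray, the two packed parts are let go, and the slide is still home (x of capacitor_center in the frame of tray_in between -0.069 and 0.069 m and y of capacitor_center in the frame of tray_in between -0.024 and 0.024 m and z of capacitor_center in the frame of tray_in between 0.029 and 0.037 m and angle between each of capacitor_center, relay_center, transformer_center's own z axis and vertical below 0.1 rad and x of relay_center in the frame of tray_in between -0.069 and 0.069 m and y of relay_center in the frame of tray_in between -0.024 and 0.024 m and z of relay_center in the frame of tray_in between 0.029 and 0.037 m and x of transformer_center in the frame of tray_in between -0.069 and 0.069 m and y of transformer_center in the frame of tray_in between -0.024 and 0.024 m and z of transformer_center in the frame of tray_in between 0.028 and 0.036 m and value of joint test_slide below 0.008 m and contact force between the fingers and capacitor below 0.5 N and contact force between the fingers and relay below 0.5 N), for 0.2 s.
At the end, for the whole second after the job is handed in: All three parts stand upright (within about 6 degrees) on the tray's floor, inside its walls, untouched; the slide's red pointer is within 5 mm of the yellow mark, at rest, and the fingers, nothing else, hold it there against its spring (at least 3 N) through the last second (x of capacitor_center in the frame of tray_in between -0.069 and 0.069 m and y of capacitor_center in the frame of tray_in between -0.024 and 0.024 m and z of capacitor_center in the frame of tray_in between 0.029 and 0.037 m and angle between each of capacitor_center, relay_center, transformer_center's own z axis and vertical below 0.1 rad and x of relay_center in the frame of tray_in between -0.069 and 0.069 m and y of relay_center in the frame of tray_in between -0.024 and 0.024 m and z of relay_center in the frame of tray_in between 0.029 and 0.037 m and x of transformer_center in the frame of tray_in between -0.069 and 0.069 m and y of transformer_center in the frame of tray_in between -0.024 and 0.024 m and z of transformer_center in the frame of tray_in between 0.028 and 0.036 m and x of slide_pointer in the frame of mark_line between -0.005 and 0.005 m and velocity of joint test_slide between -0.01 and 0.01 m/s and contact force between the fingers and test_slide above 3 N and contact force between each of test_slide, the fingers and capacitor below 0.5 N and contact force between each of test_slide, the fingers and relay below 0.5 N and contact force between each of test_slide, the fingers and transformer below 0.5 N); the arm keeps its last pose, push and grip.
It fails at once if a part is dropped or thrown (over 0.8 m/s while out of the fingers) ((linear speed of capacitor above 0.8 m/s and contact force between the fingers and capacitor below 0.05 N) or (linear speed of relay above 0.8 m/s and contact force between the fingers and relay below 0.05 N) or (linear speed of transformer above 0.8 m/s and contact force between the fingers and transformer below 0.05 N)).
It fails at once if a bystander is moved by more than 30 mm (distance of any of solder_spool, flux_jar, screwdriver, brush, multimeter, circuit_board from where it was at the start of the episode above 0.03 m).
It fails at once if the yellow mark is shifted (distance of mark_line from where it was at the start of the episode above 0.004 m).
It also fails if it takes over 58 s, if anything falls off the work surface, if the arm or the gripper's body presses on something with over 40 N, if the wrist force passes 120 N, or if a joint passes its speed limit or range.

## Working session

There is one attempt and no reset: what is moved stays moved. The work goes in short steps, each a Python script; the robot and the scene stay as the last script left them, time stands still between calls to the robot, and variables do not carry over. Pictures are saved under pics/ and viewed, and the job is handed in when it is done.

```bash
ls; mkdir -p pics; cat > h.py <<'E'
from bench import manip
import numpy as np, cv2
def grab(cam,fn=None):
    c=manip.get_calibration(cam); p,d=manip.grab_frame(cam)
    if fn: cv2.imwrite('pics/'+fn,cv2.cvtColor(p,cv2.COLOR_RGB2BGR))
    return p,d,c
def world(c,d,u,v,z=None):
    K=np.array(c["camera_matrix"]);k1=c["k1"]
    xy=cv2.undistortPoints(np.array([[[u,v]]],float),K,np.array([k1,0,0,0.]))[0,0]
    R=np.array(c["R"]);t=np.array(c["t"])
    if z is None:
        D=d[int(round(v)),int(round(u))]; return R.T@(np.array([xy[0],xy[1],1])*D-t)
    o=-R.T@t; r=R.T@np.array([xy[0],xy[1],1]); return o+r*(z-o[2])/r[2]
def cloud(c,d):
    K=np.array(c["camera_matrix"]);k1=c["k1"]
    v,u=np.mgrid[:d.shape[0],:d.shape[1]]
    xy=cv2.undistortPoints(np.stack([u,v],-1).reshape(-1,1,2).astype(float),K,np.array([k1,0,0,0.]))[:,0]
    P=np.c_[xy,np.ones(len(xy))]*d.reshape(-1,1)
    return ((P-np.array(c["t"]))@np.array(c["R"])).reshape(*d.shape,3)
def down(a):  # jaw direction angle a about z; tool x = down
    y=np.array([np.cos(a),np.sin(a),0]);x=np.array([0,0,-1.]);return np.c_[x,y,np.cross(x,y)]
E
cat > a.py <<'E'
from h import *
for cam in("scene","top"):
    p,d,c=grab(cam,cam+'0.png'); np.savez(cam+'0.npz',p=p,d=d)
    for n in("tray_in","transformer_center","capacitor_center","relay_center","slide_grip","slide_pointer","mark_line","solder_spool","flux_jar","screwdriver","brush","multimeter","circuit_board"):
        K=np.array(c["camera_matrix"])
        for r in manip.look_for(cam,n):
            X=np.array(r["at"]);q=np.array(c["R"])@X+np.array(c["t"]);s=q[:2]/q[2];s=s*(1+c["k1"]*(s@s));uv=K[:2,:2]@s+K[:2,2]
            print(cam,n,round(r["confidence"],2),X.round(3),uv.round(0))
print(manip.current_time(),manip.current_tcp_rot())
E
python3 a.py
```

```text
pics
scene tray_in 0.8 [ 0.614 -0.158  0.01 ] [271. 256.]
scene transformer_center 0.96 [ 0.609 -0.063  0.068] [302. 222.]
scene capacitor_center 0.88 [0.482 0.24  0.041] [366. 171.]
scene capacitor_center 0.66 [0.421 0.176 0.044] [336. 168.]
scene capacitor_center 0.57 [ 0.61  -0.065  0.065] [302. 223.]
scene capacitor_center 0.17 [0.531 0.371 0.03 ] [410. 168.]
scene relay_center 0.59 [ 0.578 -0.177  0.064] [255. 233.]
scene relay_center 0.57 [0.63  0.243 0.04 ] [401. 194.]
scene relay_center 0.37 [ 0.608 -0.062  0.066] [303. 222.]
scene slide_grip 0.64 [ 0.581 -0.176  0.066] [255. 233.]
scene slide_pointer 0.55 [ 0.585 -0.184  0.064] [253. 236.]
scene mark_line 0.61 [ 0.534 -0.392  0.019] [162. 273.]
scene mark_line 0.34 [ 0.612 -0.154  0.008] [272. 255.]
scene solder_spool 0.81 [0.53  0.37  0.031] [409. 168.]
scene flux_jar 0.69 [ 0.533 -0.39   0.02 ] [163. 272.]
scene flux_jar 0.61 [0.745 0.212 0.032] [423. 222.]
scene screwdriver 0.93 [ 0.36  -0.375  0.018] [146. 231.]
scene screwdriver 0.63 [ 0.532 -0.392  0.018] [162. 273.]
scene brush 0.82 [ 0.531 -0.389  0.016] [163. 273.]

[... 618 characters left out ...]
. 194.]
top slide_pointer 0.44 [ 0.572 -0.171  0.043] [374. 194.]
top mark_line 0.69 [ 0.345 -0.362  0.023] [432. 264.]
top solder_spool 0.7 [0.521 0.377 0.045] [202. 210.]
top flux_jar 0.54 [0.727 0.222 0.038] [252. 146.]
top screwdriver 0.76 [ 0.351 -0.362  0.024] [432. 262.]
top brush 0.8 [ 0.521 -0.387  0.016] [438. 210.]
top brush 0.71 [ 0.572 -0.173  0.045] [374. 194.]
top multimeter 0.74 [ 0.703 -0.393  0.029] [440. 155.]
top multimeter 0.33 [ 0.52  -0.388  0.016] [438. 210.]
top circuit_board 0.89 [0.386 0.454 0.006] [181. 252.]
1.4 [[-2.85893913e-05  3.24776825e-01 -9.45790681e-01]
 [ 3.02473187e-05 -9.45790681e-01 -3.24776826e-01]
 [-9.99999999e-01 -3.78928039e-05  1.72159517e-05]]
```

View pics/scene0.png

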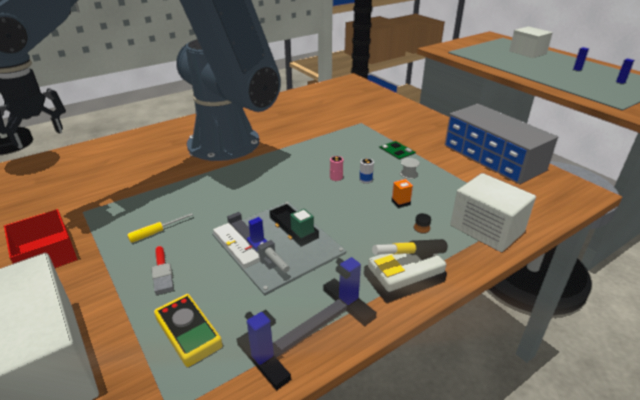

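View pics/top0.png

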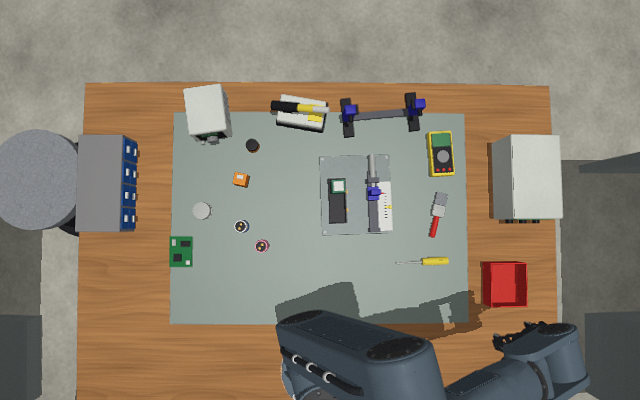

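```bash
python3 - <<'E'
import cv2,numpy as np
s=cv2.imread('pics/scene0.png');t=cv2.imread('pics/top0.png')
cv2.imwrite('pics/crop1.png',np.hstack([cv2.resize(t[150:290,220:300],None,fx=4,fy=4,interpolation=2),cv2.resize(s[130:270,310:430],None,fx=4,fy=4,interpolation=2)[:560]]))
cv2.imwrite('pics/crop2.png',cv2.resize(t[160:260,320:420],None,fx=6,fy=6,interpolation=2))
E
```

```text
(no output)
```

View pics/crop1.png

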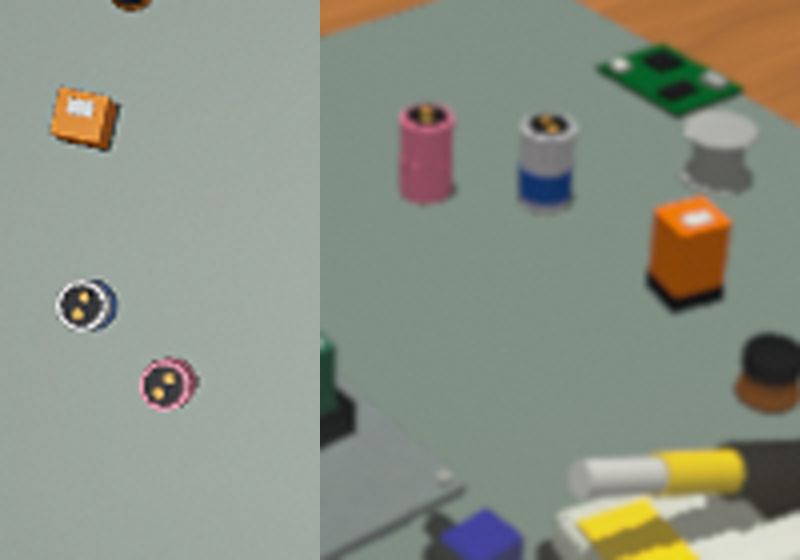

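View pics/crop2.png

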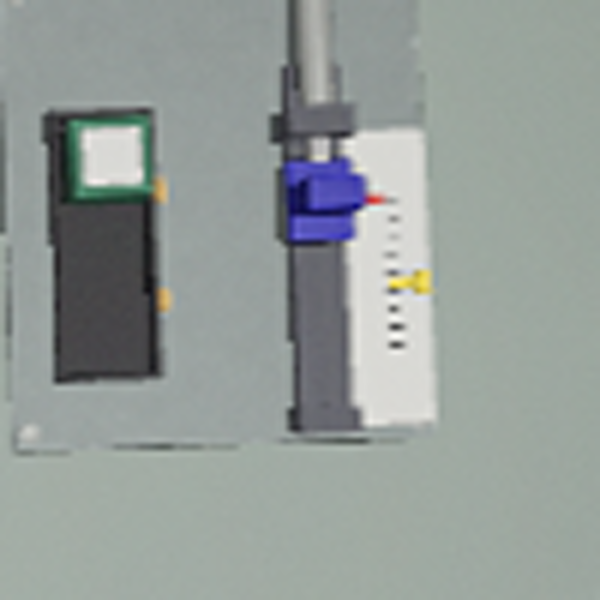

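Several things could be the capacitor. The can at top (241,226) / scene (366,170) is aluminium with a blue band, so it is the one meant. The same-shaped can at top (262,246) / scene (336,168) is pink, so it is a decoy. The relay is the orange block with a black foot at top (241,180). Next I'll look at the jig and the parts with the wrist camera.

```bash
cat > b.py <<'E'
from h import *
R=down(np.pi/2)
def look(p,R,fn):
    q=manip.inverse_kinematics(p,R); print(np.round(q,2))
    manip.move_ptp(p,R)
    pic,d,c=grab("wrist",fn+'.png'); np.savez(fn+'.npz',p=pic,d=d,**{k:np.array(v) for k,v in c.items()})
    for n in("transformer_center","capacitor_center","relay_center","slide_grip","slide_pointer","mark_line","tray_in"):
        for r in manip.look_for("wrist",n): print(n,round(r["confidence"],2),np.round(r["at"],3))
    print(manip.current_time())
print(manip.inverse_kinematics([.5,-.1,.33],down(np.pi/2)),manip.inverse_kinematics([.5,-.1,.33],down(-np.pi/2)))
look([.50,-.1,.33],R,'wjig')
look([.50,.22,.30],R,'wparts')
E
python3 b.py
```

```text
[-2.88716438e-01  1.89475943e-01  1.61838418e+00 -4.44089210e-16
  1.33373253e+00 -1.85951277e+00] [-2.88716438e-01  1.89475943e-01  1.61838418e+00 -4.44089210e-16
  1.33373253e+00  1.28207989e+00]
[-0.29  0.19  1.62 -0.    1.33 -1.86]
transformer_center 0.95 [ 0.582 -0.059  0.081]
capacitor_center 0.7 [0.465 0.237 0.053]
capacitor_center 0.58 [0.408 0.175 0.067]
relay_center 0.88 [0.609 0.24  0.058]
slide_grip 0.87 [ 0.568 -0.169  0.067]
slide_pointer 0.71 [ 0.566 -0.165  0.06 ]
mark_line 0.66 [ 0.529 -0.224  0.024]
tray_in 0.93 [ 0.55  -0.126  0.011]
3.7417
[ 0.33  0.28  1.57 -0.    1.29 -1.24]
transformer_center 0.97 [ 0.585 -0.05   0.076]
capacitor_center 0.9 [0.463 0.25  0.067]
capacitor_center 0.79 [0.409 0.188 0.072]
relay_center 0.86 [0.605 0.257 0.07 ]
slide_grip 0.65 [ 0.575 -0.156  0.042]
mark_line 0.73 [ 0.584 -0.046  0.076]
tray_in 0.64 [ 0.554 -0.088  0.012]
5.3667
```

View pics/wjig.png

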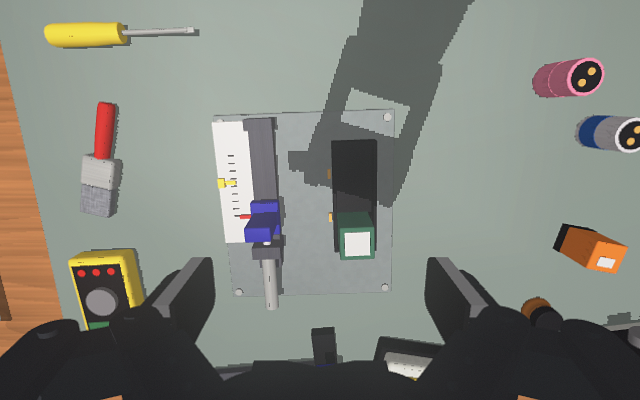

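View pics/wparts.png

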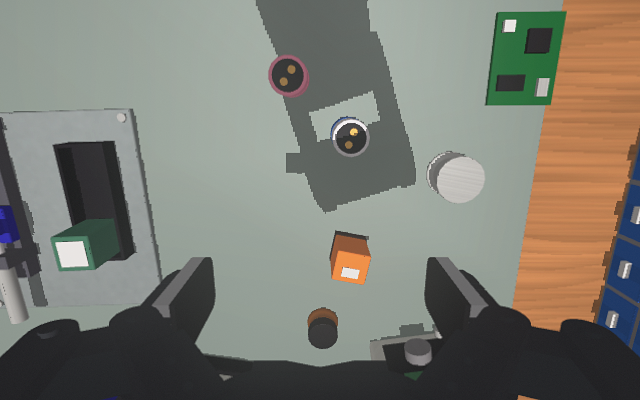

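```bash
cat > m.py <<'E'
from h import *
def L(fn):
    z=np.load(fn+'.npz'); c=dict(camera_matrix=z['camera_matrix'],k1=float(z['k1']),R=z['R'],t=z['t']); return z['p'],z['d'],c
def rect(P,m,name):
    n,lab,st,_=cv2.connectedComponentsWithStats(m.astype(np.uint8))
    for i in range(1,n):
        if st[i,4]>60:
            Q=P[lab==i]; r=cv2.minAreaRect((Q[:,:2]*1000).astype(np.float32))
            print(name,st[i],'ctr',np.round(r[0],1),'size',np.round(r[1],1),'ang',round(r[2],1),'z',Q[:,2].mean().round(4),'circ',np.round(cv2.minEnclosingCircle((Q[:,:2]*1000).astype(np.float32)),1) if 0 else [np.round(x,1) for x in cv2.minEnclosingCircle((Q[:,:2]*1000).astype(np.float32))])
if __name__=='__main__':
    p,d,c=L('wparts');P=cloud(c,d);x,y,z=P[...,0],P[...,1],P[...,2]
    hsv=cv2.cvtColor(p,cv2.COLOR_RGB2HSV)
    w=(d>.1)&(x>.37)&(x<.66)&(y>.1)&(y<.33)
    print('bench z',np.median(z[(d>0)&(abs(x-.53)<.02)&(abs(y-.15)<.03)]))
    rect(P,w&(z>.060)&(z<.072),'parts')
    p,d,c=L('wjig');P=cloud(c,d);x,y,z=P[...,0],P[...,1],P[...,2]
    w=(d>.1)&(x>.42)&(x<.68)&(y>-.3)&(y<.02)
    hh,_=np.histogram(z[w],bins=np.arange(-.01,.12,.004)); print([(round(-.01+.004*i,3),int(n)) for i,n in enumerate(hh) if n>50])
    rect(P,w&(z>.072)&(z<.084),'xfmr')
    rect(P,w&(z>.093)&(z<.107),'post')
    rect(P,w&(z>.027)&(z<.038)&(y>-.13),'walls')
    hsv=cv2.cvtColor(p,cv2.COLOR_RGB2HSV);H,S,V=hsv[...,0],hsv[...,1],hsv[...,2]
    j=w&(y<-.13)
    for nm,m in(('red',j&((H<8)|(H>172))&(S>140)&(V>60)),('yel',j&(H>20)&(H<35)&(S>130))):
        n,lab,st,ce=cv2.connectedComponentsWithStats(m.astype(np.uint8))
        for i in range(1,n):
            if st[i,4]>5: print(nm,st[i],ce[i].round(1),np.median(P[lab==i],0).round(4))
    rect(P,(d>.1)&(x>.4)&(x<.72)&(y>-.3)&(y<.06)&(z>.003)&(z<.02),'plate')
E
python3 m.py
```

```text
bench z 0.00043093029491689103
parts [ 268   55   40   41 1271] ctr [405.4 189.2] size [38.  39.3] ang 0.1 z 0.0665 circ [array([405.8, 189.4]), np.float64(19.8)]
parts [ 332  119   38   38 1118] ctr [467.6 254.3] size [38.7 39. ] ang 1.6 z 0.0664 circ [array([468.1, 254.5]), np.float64(20.1)]
parts [ 331  249   40   36 1061] ctr [616.8 258. ] size [40.1 38.4] ang 79.3 z 0.0658 circ [array([617.3, 258.1]), np.float64(26.3)]
[(-0.002, 13328), (0.002, 484), (0.006, 7825), (0.01, 9043), (0.014, 1442), (0.018, 179), (0.022, 3643), (0.026, 1927), (0.03, 631), (0.034, 493), (0.038, 249), (0.042, 713), (0.046, 358), (0.05, 303), (0.054, 414), (0.058, 70), (0.062, 72), (0.066, 66), (0.07, 75), (0.074, 532), (0.078, 692), (0.098, 385)]
xfmr [247 219  27  16  98] ctr [ 567.3 -165.1] size [33.1 13.4] ang 64.7 z 0.0778 circ [array([ 573.4, -168. ]), np.float64(16.5)]
xfmr [ 339  225   36   35 1181] ctr [593.6 -53.4] size [42.4 41.9] ang 2.7 z 0.078 circ [array([593. , -53.5]), np.float64(28.3)]
post [244 225  28  18 440] ctr [ 573.7 -168. ] size [18.  29.9] ang 2.3 z 0.0999 circ [array([ 573.4, -168.2]), np.float64(16.4)]
walls [332 140  45 112 996] ctr [549.8 -53.1] size [145.7  56.1] ang 2.0 z 0.0335 circ [array([549.6, -52.7]), np.float64(77.6)]
red [240 215  11   4  39] [244.7 216.3] [ 0.5743 -0.1968  0.0312]
yel [218 178  18  10  96] [224.3 182.5] [ 0.5297 -0.222   0.0288]
plate [  213   109   183   187 16204] ctr [ 572.1 -113. ] size [259.7 233.6] ang 2.0 z 0.0101 circ [array([ 571.8, -114.3]), np.float64(171.8)]
plate [ 335  145   38   76 2454] ctr [535.1 -53.1] size [103.5  47.3] ang 2.0 z 0.0141 circ [array([535.5, -52.7]), np.float64(56.4)]
plate [ 227  242   38   55 1555] ctr [ 662.  -203.7] size [87.2 46.3] ang 2.1 z 0.0099 circ [array([ 661.7, -203.8]), np.float64(47.5)]
```

```bash
python3 - <<'E'
import cv2
i=cv2.imread('pics/wjig.png')
cv2.imwrite('pics/crop3.png',cv2.resize(i[105:305,200:400],None,fx=3,fy=3,interpolation=2))
E
```

```text
(no output)
```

View pics/crop3.png

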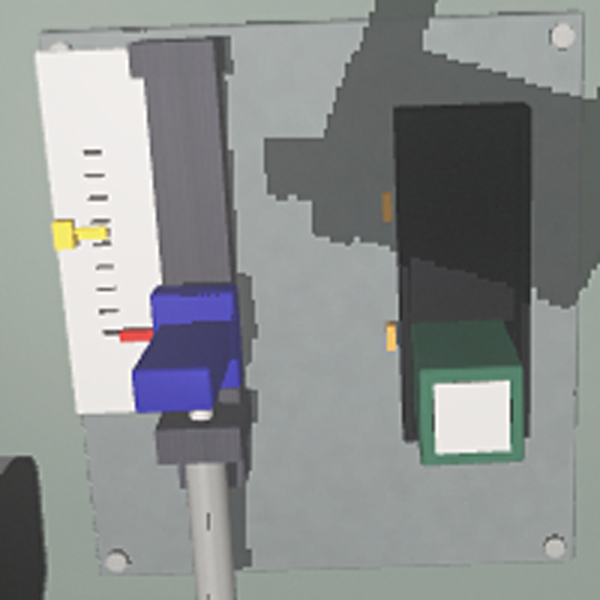

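Both views agree. The jig yaw is about 2°, the tray outline measures 146x56 (expected 146x56), and all the heights match. The relay gets a 13.7 mm shared gap margin next to the transformer, so I'll pick it first.

```bash
cat > pk.py <<'E'
from h import *
YAW=np.radians(2.05); T0=np.array([.5498,-.0531]); ex=np.array([np.cos(YAW),np.sin(YAW)]); ey=np.array([-ex[1],ex[0]])
def pick(xy,ang,z=.030,op=.85):
    R=down(ang); manip.set_gripper(op)
    manip.move_ptp([*xy,.16],R); manip.move_l([*xy,z],max_speed=.12)
    manip.set_gripper(0.0,50); print('grip width',manip.current_grip_width()*85,'F',np.round(manip.current_force(),1))
    manip.move_l([*xy,.19],max_speed=.2)
    print('lifted',manip.current_grip_width()*85,np.round(manip.current_force(),1),manip.current_time())
def place_high(xi,yi=0.):
    xy=T0+xi*ex+yi*ey; manip.move_ptp([*xy,.19],down(np.pi/2+YAW)); return xy
def place(xy,z=.030):
    zt=z+.014
    manip.move_l([*xy,zt+.012],max_speed=.12); manip.move_l([*xy,zt+.002],max_speed=.03)
    manip.dwell(.2); f0=manip.current_force(); print('f0',np.round(f0,1))
    zz=zt+.002
    while zz>zt-.003:
        zz-=.0005; manip.move_l([*xy,zz],max_speed=.02); f=manip.current_force()-f0
        if f[2]>2.5: break
    print('touch z',zz-zt,np.round(f,1))
E
python3 - <<'E'
from pk import *
pick([.6168,.2580],np.radians(79.3))
xy=place_high(-.0008)
grab("wrist","carry1.png"); grab("scene","carry1s.png")
E
```

```text
grip width 39.11639184409845 F [ 0.1 -0.6  5.6]
lifted 39.04438687207972 [-0.2  0.7 -2.2] 9.0
```

View pics/carry1.png

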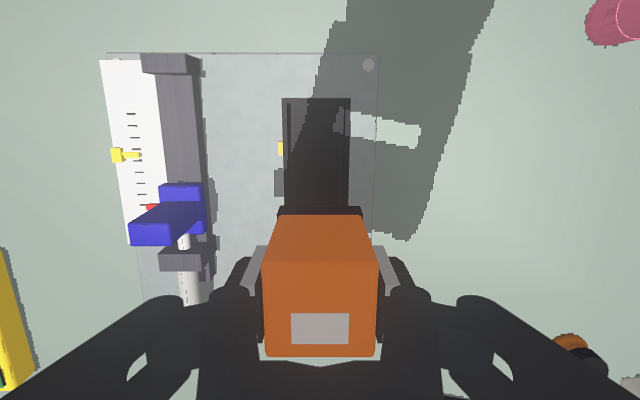

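The relay hangs upright and square in the fingers over the tray. I'll check its offset from the TCP, then set it down.

```bash
cat > held.py <<'E'
from m import *
from pk import T0,ex,ey
def top(fn,zlo,zhi,lim):
    p,d,c=grab("wrist",fn);P=cloud(c,d);x,y,z=P[...,0],P[...,1],P[...,2]
    w=(d>.05)&(x>lim[0])&(x<lim[1])&(y>lim[2])&(y<lim[3])&(z>zlo)&(z<zhi); return P,w,p
E
python3 - <<'E'
from held import *
from pk import *
e=manip.current_ee_pos(); print(np.round(e,4))
P,w,p=top("c1b.png",.19,.25,(e[0]-.03,e[0]+.03,e[1]-.03,e[1]+.03))
S=cv2.cvtColor(p,cv2.COLOR_RGB2HSV)
w&=(S[...,0]<20)&(S[...,1]>100)
rect(P,w,'relaytop')
print(np.percentile(P[w][:,2],[5,50,95]))
E
```

```text
[ 0.5494 -0.0522  0.1898]
relaytop [  261   226   118   131 12624] ctr [550.2 -49. ] size [38.9 41.7] ang 1.9 z 0.2206 circ [array([549.8, -50. ]), np.float64(26.5)]
[0.19810067 0.22482188 0.22597521]
```

```bash
python3 - <<'E'
from held import *
from pk import *
e=manip.current_ee_pos(); print(np.round(e,4), T0-.0008*ex)
P,w,p=top("c1c.png",.222,.23,(e[0]-.03,e[0]+.03,e[1]-.03,e[1]+.03))
S=cv2.cvtColor(p,cv2.COLOR_RGB2HSV)
w&=(S[...,0]<20)&(S[...,1]>100)
rect(P,w,'relaytop')
# tray again
p,d,c=grab("wrist");P=cloud(c,d);x,y,z=P[...,0],P[...,1],P[...,2]
m=(d>.1)&(z<.039)&(z>.028)&(y>-.1)&(y<-.0)&(x>.45)&(x<.55)
rect(P,m,'walls')
for xx in (.485,.5,.51,.52):
    s=m&(abs(x-xx)<.004); print(xx,np.percentile(y[s],[1,99]),s.sum())
print(x[m&(x<.49)].min())
# top cam & scene too
for cam in('top','scene'):
    p,d,c=grab(cam);P=cloud(c,d);x,y,z=P[...,0],P[...,1],P[...,2]
    rect(P,(d>.1)&(z<.039)&(z>.028)&(y>-.1)&(y<-.0)&(x>.45)&(x<.65),cam+'walls')
    h=cv2.cvtColor(p,cv2.COLOR_RGB2HSV)
    rect(P,(d>.1)&(z<.232)&(z>.218)&(abs(y+.05)<.05)&(abs(x-.55)<.05)&(h[...,0]<20)&(h[...,1]>100),cam+'relay')
print(manip.current_time())
E
```

```text
[ 0.5493 -0.0523  0.1899] [ 0.54900051 -0.05312862]
relaytop [ 261  257  118  100 9399] ctr [550.2 -49.9] size [38.8 40. ] ang 1.9 z 0.225 circ [array([550. , -50.3]), np.float64(26.6)]
walls [ 282   98   69   89 1259] ctr [514.  -54.5] size [73.5 56.1] ang 2.0 z 0.0338 circ [array([513.8, -54.1]), np.float64(45.7)]
0.485 [-0.08293509 -0.02762388] 131
0.5 [-0.08280948 -0.02713149] 110
0.51 [-0.08190096 -0.02657556] 102
0.52 [-0.08180119 -0.02674757] 95
0.4762962908491433
scenewalls [269 204  50  38 298] ctr [551.2 -57.1] size [148.7  59.3] ang 2.0 z 0.0325 circ [array([552.1, -58.3]), np.float64(78.1)]
scenerelay [285 149  18  14 142] ctr [552.9 -51.8] size [44.5 42.9] ang 89.4 z 0.2236 circ [array([553.2, -54.2]), np.float64(27.1)]
10.5583
```

The held relay shows a consistent wrist-camera bias of about +2.4 mm in y against the TCP, so I'm working in relative camera coordinates. I'll shift by (-1.2, -3.2) mm and check again lower down.

```bash
cat >> held.py <<'E'
def check(fn,zt,hue=None):
    manip.dwell(.3)
    e=manip.current_ee_pos(); q=manip.current_ee_pos()
    p,d,c=grab("wrist",fn);P=cloud(c,d);x,y,z=P[...,0],P[...,1],P[...,2]
    m=(d>.05)&(abs(z-zt)<.005)&(abs(x-e[0])<.035)&(abs(y-e[1])<.035)
    if hue is not None:
        S=cv2.cvtColor(p,cv2.COLOR_RGB2HSV); m&=(S[...,0]<20)&(S[...,1]>100)
    print('tcp',np.round(e,4)); rect(P,m,'held')
    w=(d>.05)&(z<.039)&(z>.028)&(y>-.1)&(y<-.0)&(x>.45)&(x<.65)
    rect(P,w,'walls')
E
python3 - <<'E'
from held import *
from pk import *
xy=T0-.0008*ex+np.array([-.0012,-.0032])
manip.move_l([*xy,.19]); manip.move_l([*xy,.078],max_speed=.12)
check("c1d.png",.113,1); print(manip.current_time())
grab("scene","c1ds.png")
i=cv2.imread('pics/c1ds.png');cv2.imwrite('pics/c1dsc.png',cv2.resize(i[150:300,200:360],None,fx=4,fy=4,interpolation=2))
E
```

```text
tcp [ 0.548  -0.0564  0.0783]
held [ 261  254  118  103 9748] ctr [548.8 -54. ] size [39.  39.9] ang 2.0 z 0.1134 circ [array([549.3, -54. ]), np.float64(27.0)]
walls [ 266   98  111  143 3094] ctr [515.8 -54.4] size [77.3 56.2] ang 1.9 z 0.0337 circ [array([515.9, -54.3]), np.float64(47.6)]
12.2417
```

View pics/c1d.png

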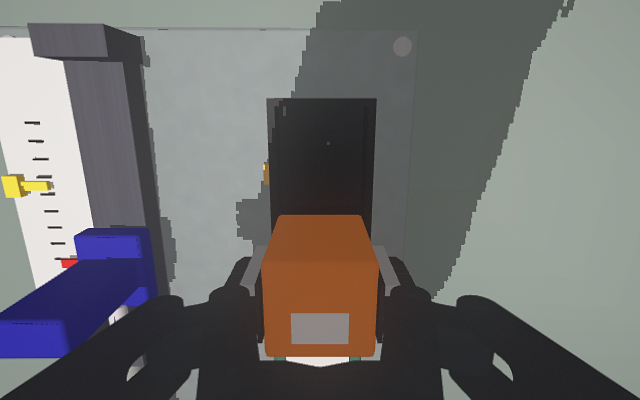

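View pics/c1dsc.png

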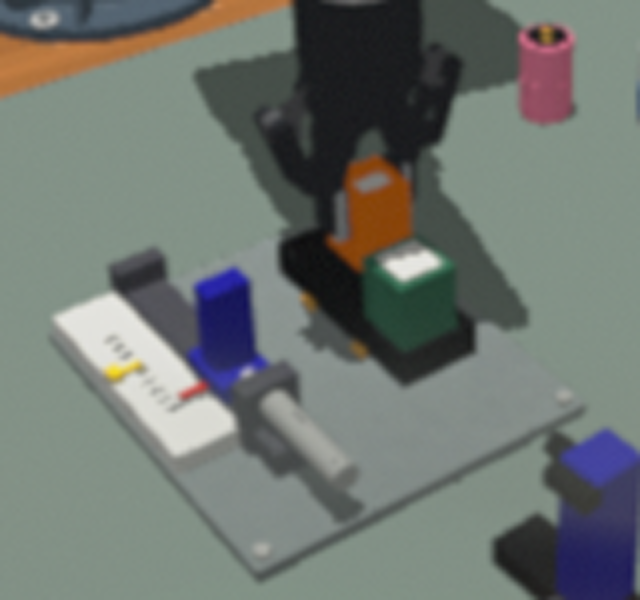

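The relay is now within 0.9 mm of the tray axis and clear of the transformer, so I'll set it down.

```bash
python3 - <<'E'
from held import *
from pk import *
xy=T0-.0008*ex+np.array([-.0012,-.0026])
place(xy)
manip.set_gripper(.62); f=manip.current_force(); print(f.round(1) if hasattr(f,'round') else f)
manip.move_l([*xy,.20],max_speed=.2); print(manip.current_time())
manip.dwell(.1)
p,d,c=grab("wrist",'r1.png');P=cloud(c,d);x,y,z=P[...,0],P[...,1],P[...,2]
w=(d>.1)&(x>.45)&(x<.68)&(y>-.1)&(y<.0)
rect(P,w&(z>.072)&(z<.088),'tops'); rect(P,w&(z>.027)&(z<.039),'walls')
E
```

```text
f0 [ 0.2  0.1 -0.6]
touch z 0.0005000000000000004 [-1.3 -0.8  2.9]
[0.2 0.2 0.5]
15.2667
tops [ 293  172   53   50 2540] ctr [548.7 -53.3] size [38.1 40. ] ang 2.2 z 0.0799 circ [array([548.7, -53.3]), np.float64(26.4)]
tops [ 291  225   53   50 2567] ctr [593.4 -53.5] size [42.  42.1] ang 1.9 z 0.078 circ [array([593.7, -53.5]), np.float64(28.6)]
walls [ 286  102   67  160 1782] ctr [550.2 -53.2] size [144.8  56.2] ang 2.0 z 0.0337 circ [array([550.1, -53.5]), np.float64(77.3)]
walls [297 163  46   3  95] ctr [530.2 -53.7] size [ 1. 40.] ang 2.4 z 0.0319 circ [array([530. , -53.7]), np.float64(20.0)]
```

View pics/r1.png

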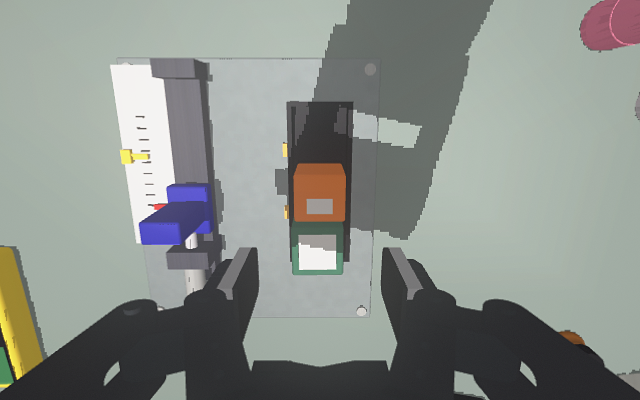

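The relay stands upright on the tray floor with its top at 80 mm, clear of the transformer and the walls. Now I'll pick the capacitor.

```bash
python3 - <<'E'
from held import *
from pk import *
pick([.4672,.2525],np.pi/2)
xy=T0-.0446*ex+np.array([-.0012,-.0026])
manip.move_ptp([*xy,.19],down(np.pi/2+YAW)); manip.move_l([*xy,.10],max_speed=.15)
check("c2d.png",.135); print(manip.current_time())
E
```

```text
grip width 38.39637493276536 F [-1.  -0.4  5.6]
lifted 38.86040549252916 [-0.1 -0.1 -1.6] 19.55
tcp [ 0.5043 -0.0573  0.1005]
held [  225   250   190   109 11130] ctr [500.7 -52.9] size [43.7 56.2] ang 33.8 z 0.1361 circ [array([497. , -55.4]), np.float64(33.0)]
walls [ 274  172   93   79 1644] ctr [501.5 -54.9] size [49.4 56.2] ang 1.9 z 0.0336 circ [array([501.6, -55. ]), np.float64(37.1)]
walls [353 343   8  17  77] ctr [602.1 -25.5] size [16.1  3.7] ang 0.1 z 0.0339 circ [array([602.1, -25.5]), np.float64(8.2)]
21.8417
```

View pics/c2d.png

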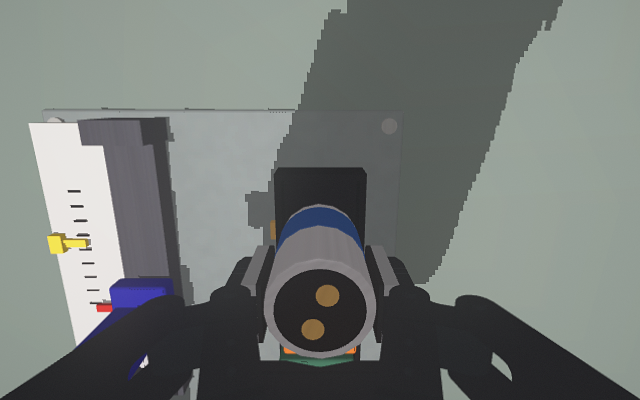

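```bash
python3 - <<'E'
from held import *
p,d,c=grab("wrist"); P=cloud(c,d)
q=P[255:362,262:380].reshape(-1,3); 
m=(abs(P[...,2]-.1365)<.003); m[:, :262]=0; m[:,379:]=0; m[:252]=0;m[362:]=0
n,lab,st,ce=cv2.connectedComponentsWithStats(m.astype(np.uint8)); i=1+np.argmax(st[1:,4]); Q=P[lab==i]
print(st[i],Q.mean(0),np.percentile(Q,[1,99],axis=0), cv2.minEnclosingCircle((Q[:,:2]*1000).astype(np.float32)))
print(world(c,d,320,308), manip.current_ee_pos())
E
```

```text
[ 262  255  117  104 9387] [ 0.50302095 -0.05494406  0.13615065] [[ 0.48569696 -0.07427651  0.13394349]
 [ 0.52226382 -0.0355911   0.1383956 ]] ((503.8316345214844, -55.10948944091797), 22.734268188476562)
[ 0.50358013 -0.05487836  0.13577029] [ 0.50414298 -0.05731099  0.1003129 ]
```

```bash
python3 - <<'E'
from held import *
from pk import *
xy=T0-.0446*ex+np.array([.0003,-.0024])
manip.move_l([*xy,.10]); place(xy)
manip.set_gripper(.62); print(np.round(manip.current_force(),1))
manip.move_l([*xy,.22],max_speed=.2); manip.dwell(.1)
p,d,c=grab("wrist",'r2.png');P=cloud(c,d);x,y,z=P[...,0],P[...,1],P[...,2]
w=(d>.1)&(x>.45)&(x<.68)&(y>-.3)&(y<.0)
rect(P,w&(z>.072)&(z<.088)&(y>-.1),'tops'); rect(P,w&(z>.093)&(z<.107),'post')
hsv=cv2.cvtColor(p,cv2.COLOR_RGB2HSV);H,S,V=hsv[...,0],hsv[...,1],hsv[...,2]
j=w&(y<-.13)
for nm,m in(('red',j&((H<8)|(H>172))&(S>140)&(V>60)),('yel',j&(H>20)&(H<35)&(S>130))):
    n,lab,st,ce=cv2.connectedComponentsWithStats(m.astype(np.uint8))
    for i in range(1,n):
        if st[i,4]>5: print(nm,st[i],ce[i].round(1),np.median(P[lab==i],0).round(4))
np.savez('r2.npz',p=p,d=d,**{k:np.array(v) for k,v in c.items()})
print(manip.current_time())
E
```

```text
f0 [-0.5 -0.4 -0.8]
touch z 0.0005000000000000004 [-0.5  0.5  4.4]
[-1.  -0.9 -0.3]
tops [ 295  166   49   49 1806] ctr [505.9 -54.9] size [39.2 38.9] ang 62.4 z 0.0803 circ [array([506.2, -54.8]), np.float64(20.1)]
tops [ 296  216   47   44 2017] ctr [548.3 -53.5] size [37.7 39.9] ang 2.6 z 0.0797 circ [array([548.3, -53.1]), np.float64(26.4)]
tops [ 294  262   47   45 2057] ctr [593.7 -53.5] size [42.6 41.6] ang 1.8 z 0.0779 circ [array([593.9, -53.5]), np.float64(28.7)]
post [158 259  41  24 873] ctr [ 573.2 -167.7] size [17.8 30. ] ang 1.6 z 0.0995 circ [array([ 573.6, -167.8]), np.float64(16.4)]
red [168 239  13   5  46] [173.9 241.3] [ 0.5745 -0.1975  0.0313]
yel [139 191  24  12 182] [148.1 196.3] [ 0.5295 -0.2214  0.0286]
25.5583
```

View pics/r2.png

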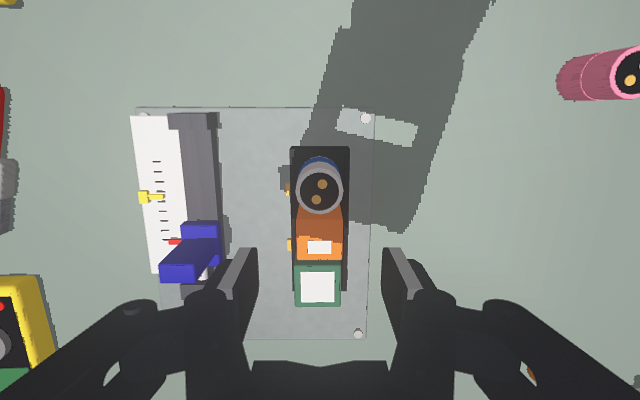

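All three parts stand in the tray and the slide is home. Now the slide: I'll pinch the post along x with the jaws fore and aft, pull, then measure the pointer against the mark.

```bash
cat > meas.py <<'E'
from held import *
def rel(fn):
    p,d,c=grab("wrist",fn);P=cloud(c,d);x,y,z=P[...,0],P[...,1],P[...,2]
    w=(d>.05)&(x>.44)&(x<.62)&(y>-.26)&(y<-.15)&(z<.05)
    hsv=cv2.cvtColor(p,cv2.COLOR_RGB2HSV);H,S,V=hsv[...,0],hsv[...,1],hsv[...,2]
    o={}
    for nm,m in(('red',w&((H<8)|(H>172))&(S>140)&(V>60)),('yel',w&(H>20)&(H<35)&(S>130))):
        n,lab,st,ce=cv2.connectedComponentsWithStats(m.astype(np.uint8))
        if n<2: continue
        i=1+np.argmax(st[1:,4]); Q=P[lab==i]; a=Q[:,:2]@ex; b=Q[:,:2]@ey
        o[nm]=a; print(nm,st[i],'mean',Q.mean(0).round(4),'along x med/min/max',np.round([np.median(a),*np.percentile(a,[3,97])],4),'y',np.round(np.percentile(b,[2,98]),4))
    if len(o)==2: print('red-yel mm',1000*(np.median(o['red'])-np.median(o['yel'])))
E
python3 - <<'E'
from meas import *
from pk import YAW
g=np.array([.5726,-.1703])
for a in(YAW,YAW+np.pi):print(np.round(manip.inverse_kinematics([*g,.066],down(a)),2),np.round(manip.inverse_kinematics([*(g-.046*ex),.066],down(a)),2))
print(np.round(manip.current_qpos(),2))
manip.set_gripper(.6)
manip.move_ptp([*g,.17],down(YAW)); 
rel('s0.png')
print(manip.current_ee_pos().round(4),manip.current_time())
E
```

```text
[-0.37  0.64  1.64 -0.    0.86 -0.4 ] [-0.4   0.58  1.76 -0.    0.8  -0.44]
[-0.37  0.64  1.64 -0.    0.86  2.74] [-0.4   0.58  1.76 -0.    0.8   2.71]
[-0.2   0.29  1.77 -0.    1.08 -1.81]
yel [263 231  14  25 109] mean [ 0.5305 -0.2213  0.0288] along x med/min/max [0.5215 0.517  0.5282] y [-0.2468 -0.2259]
[ 0.5726 -0.17    0.1702] 27.0917
```

View pics/s0.png

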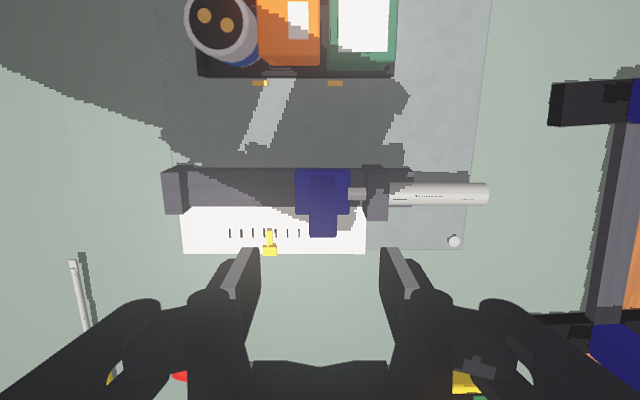

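The post hides the pointer from this side, because the camera sits on the +y side. I'll use the half-turn grasp, which puts the camera on the pointer's side.

```bash
python3 - <<'E'
from meas import *
from pk import YAW
g=np.array([.5726,-.1703])
manip.move_ptp([*g,.17],down(YAW+np.pi)); 
rel('s1.png')
manip.move_l([*g,.067],max_speed=.1)
f0=manip.current_force()
manip.set_gripper(0.0,60); manip.dwell(.2)
print('w',manip.current_grip_width()*85,np.round(manip.current_force()-f0,1),manip.current_ee_pos().round(4))
rel('s2.png')
print(manip.current_time())
E
```

```text
yel [368 115   1   9   9] mean [ 0.5363 -0.225   0.0297] along x med/min/max [0.528  0.5277 0.5282] y [-0.247  -0.2412]
w 16.803852910877268 [4.9 1.6 3. ] [ 0.5736 -0.1704  0.0677]
red [316 191   9  10  65] mean [ 0.5737 -0.189   0.0317] along x med/min/max [0.5665 0.5645 0.5686] y [-0.2119 -0.2073]
yel [395 121  26  43 643] mean [ 0.5306 -0.2208  0.0288] along x med/min/max [0.5225 0.517  0.5278] y [-0.2477 -0.2269]
red-yel mm 44.076502253825865
31.6167
```

View pics/s1.png

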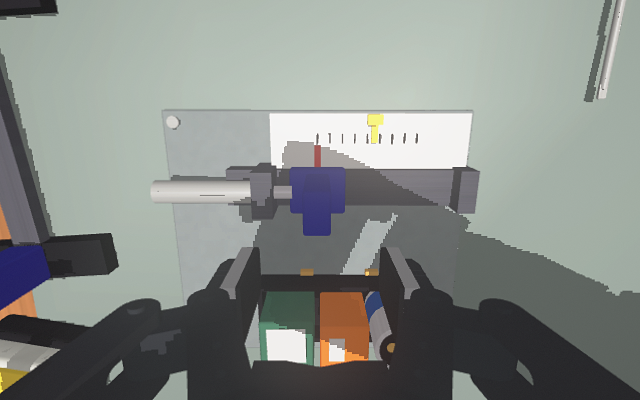

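View pics/s2.png

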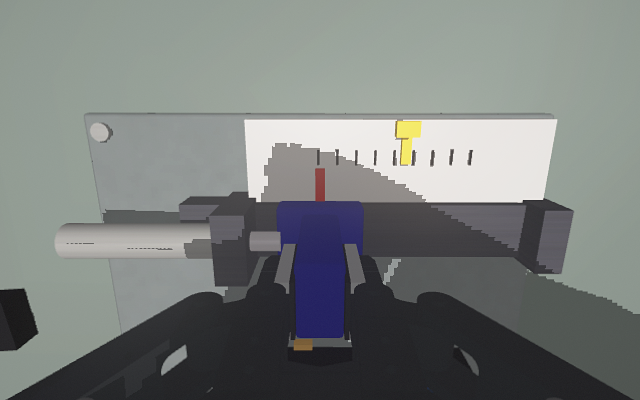

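The post is between the pads, with the pointer at pixel (320,185) and the mark line at (406,152). I'll pull 44.5 mm.

```bash
python3 - <<'E'
from meas import *
e=manip.current_ee_pos(); g=np.array([.5726,-.1703])
t=g-.0445*ex
manip.move_l([*t,.067],max_speed=.03); manip.dwell(.3)
print('w',manip.current_grip_width()*85,np.round(manip.current_force(),1),manip.current_ee_pos().round(4),(manip.current_ee_pos()-e).round(4))
rel('s3.png')
p,d,c=grab('top','t3.png')
print(manip.current_time())
i=cv2.imread('pics/s3.png');cv2.imwrite('pics/s3c.png',cv2.resize(i[90:240,220:420],None,fx=4,fy=4,interpolation=2))
E
```

```text
w 17.27458145777531 [9.3 3.3 0.4] [ 0.5297 -0.1719  0.0677] [-0.0438 -0.0015  0.    ]
red [316 182   9  19 104] mean [ 0.53   -0.1919  0.0316] along x med/min/max [0.5227 0.5206 0.5248] y [-0.2162 -0.2075]
yel [310 121  24  43 601] mean [ 0.5304 -0.2209  0.0288] along x med/min/max [0.5222 0.5172 0.5273] y [-0.2478 -0.2267]
red-yel mm 0.49440113825527376
33.65
```

View pics/s3c.png

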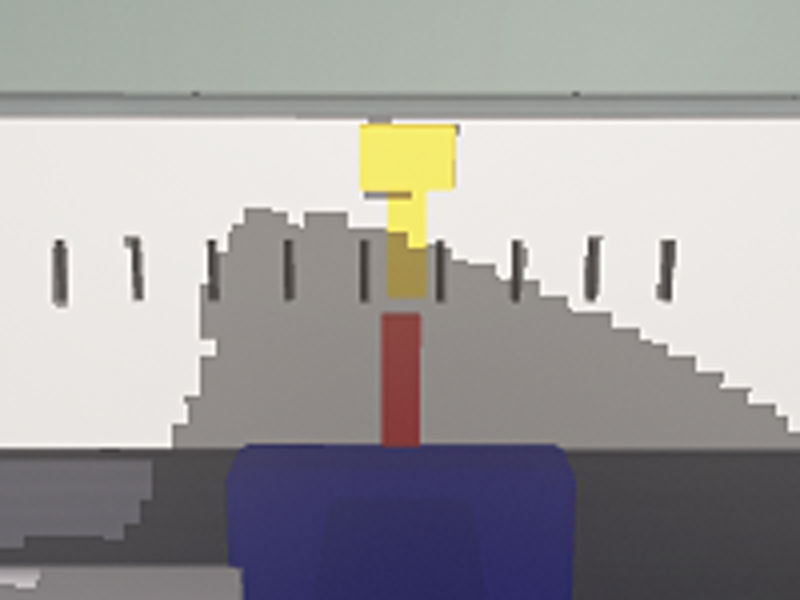

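The pointer (cols 381-420) sits under the mark line (387-425), under 1 mm off. One last check for creep and for the parts.

```bash
python3 - <<'E'
from meas import *
manip.dwell(.8)
rel('s4.png')
print('w',manip.current_grip_width()*85,np.round(manip.current_force(),1),manip.current_ee_pos().round(4))
for cam in('scene','top'):
    p,d,c=grab(cam,cam+'f.png');P=cloud(c,d);x,y,z=P[...,0],P[...,1],P[...,2]
    rect(P,(d>.1)&(z<.088)&(z>.072)&(y>-.1)&(y<-.0)&(x>.45)&(x<.65),cam+'tops')
i=cv2.imread('pics/scenef.png');cv2.imwrite('pics/scenefc.png',cv2.resize(i[150:300,180:360],None,fx=4,fy=4,interpolation=2))
E
```

```text
red [316 185   9  16 102] mean [ 0.53   -0.1917  0.0316] along x med/min/max [0.5227 0.5206 0.5248] y [-0.2149 -0.2074]
yel [310 121  24  43 609] mean [ 0.5304 -0.2209  0.0288] along x med/min/max [0.5222 0.5172 0.5273] y [-0.2478 -0.2268]
red-yel mm 0.4924589823660508
w 17.364446534009048 [9.3 2.2 0. ] [ 0.5297 -0.1719  0.0677]
scenetops [275 194  39  31 531] ctr [553.  -58.3] size [131.2  44. ] ang 0.4 z 0.0779 circ [array([554.1, -59.7]), np.float64(66.7)]
toptops [332 179  14  14 180] ctr [596.4 -55.4] size [41.5 41.3] ang 0.6 z 0.0776 circ [array([596.2, -54. ]), np.float64(27.5)]
toptops [332 194  14  13 154] ctr [551.3 -54.5] size [38.9 38.5] ang 5.6 z 0.0791 circ [array([550.8, -54.8]), np.float64(25.5)]
toptops [333 208  13  12 124] ctr [508.9 -56.4] size [34.6 37.8] ang 0.2 z 0.0798 circ [array([508.7, -56.4]), np.float64(19.5)]
```

View pics/scenefc.png

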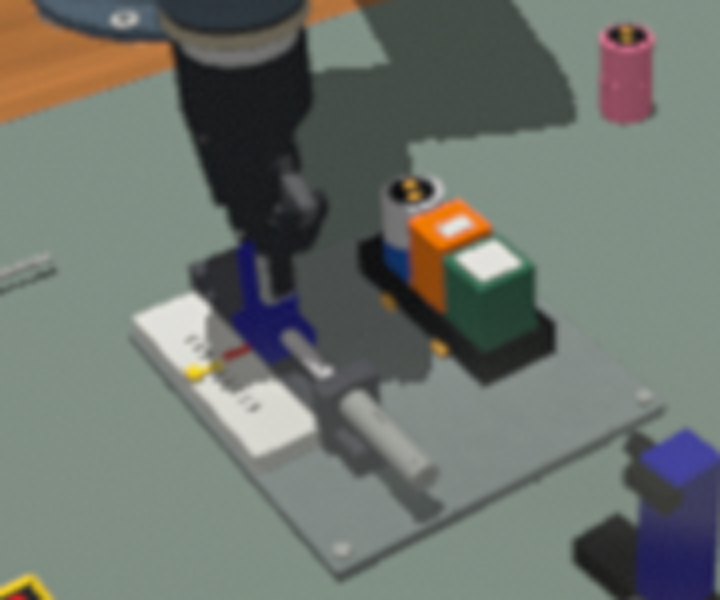

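All three parts stand upright in the tray, and the gripper holds the slide at the mark with no creep. I'm handing the job in.

```bash
python3 -c "
from bench import manip
print(manip.current_time()); manip.sign_off()"
```

```text
34.6
the job is handed in; nothing more can be done
```

The job is done and handed in at 34.6 s of the 58 s limit; no verdict is reported. I set the relay and then the blue-banded capacitor down in the tray beside the transformer with the slide at home. I left the pink look-alike alone. Then I gripped the blue slide and pulled it to the yellow mark, where the gripper still holds it.

- **Slide:** the last wrist picture puts the pointer about 0.5 mm from the mark, unchanged over more than 0.8 s. The wrist force reads about 9 N against the spring.
- **Parts:** all three tops are at the right height, so they stand on the tray floor. None touches another or the walls, and nothing touches them.
- **Disagreement:** the cameras differed from the arm's own position by about 1 to 4 mm, and the network's tray position was off. I placed both parts by comparing part and tray in the wrist camera's own frame instead.
- **Bystanders:** I didn't re-measure them at the end. The arm had no unexpected contact.

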